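# Granola tin at the label checker

### The job

Press the release button of the label checker so that its lid springs fully open. Then stand the labelled tin upright in the middle of the checker's round pad, set down gently and turned so that the middle of its label faces the scanner window squarely, and let go. Do not knock the tin over, and leave the bowl, the syrup jar and the scoop where they are.

Things in the scene. Friction and masses are not known exactly. Their poses are not given: they have to be found in the camera images.
- station: Label checker, fixed to the table: grey base 200 x 145 mm, 20 mm high. Origin at table height under the centre of its round pad. +x points from the pad centre to the scanner block, +y to the lid hinge, -y to the release button, z up. The scanner block (58 mm deep, 100 mm wide) has its front face 65 mm from the pad centre along +x and its top 88 mm above the table. It is yawed up to 0.35 rad either way.
- pad (a point): Centre of the top of the round black rubber pad (90 mm diameter), 26 mm above the table; axes as the station. The closed lid covers it.
- scan_window (a point): Centre of the dark 70 x 36 mm window in the scanner's front face, 54 mm above the table, 65 mm from the pad centre. The face looks along the station's -x.
- lid (a joint): Angle of the hinged aluminium lid (112 x 124 mm, 18 mm deep): 0 closed (held by a catch), 2.2 rad fully open. A spring swings it open by itself to its stop at 2.2, within about 1 s of release, and holds it there, leaning outwards with its edge about 150 mm above the table. Hinge along station x, at station y = +66 mm, 46 mm above the table.
- lid_edge (a point): Middle of the lid's free edge; closed, it lies 59 mm from the pad centre on the button side, 50 mm above the table.
- release (a joint): Travel of the release button, straight down: 0 up, 0.010 m fully down. Springs back when let go. The catch lets go after about 7 to 8 mm of travel; about 1.5 N starts it moving, about 5 N holds it fully down.
- button_top (a point): Centre of the top of the black round button (36 mm diameter), 40 mm above the table when up and about 30 mm when fully down, on a grey housing 70 x 70 mm, 24 mm high, 118 mm from the pad centre along station -y. Press straight down.
- tin: Loose plain steel tin with a black cap, a straight cylinder 62 mm in diameter, 130 mm tall with its 26 mm cap, 0.26 to 0.49 kg. Origin at the centre of its underside, z up its axis, +x through the middle of its paper label. A 13 mm wide paper seal strip runs from the label up over the cap's edge to the centre of the cap, so the label's side shows from above.
- label (a point): Middle of the paper label on the tin's side, 31 mm from the axis, 52 mm above its underside; its x axis is the tin's x and points outwards.
- bowl: Bystander: white bowl, 96 mm wide, 50 mm high; origin at the centre of its underside.
- syrup: Bystander: amber jar with a brass cap, no label, 68 mm wide, 85 mm high; origin at the centre of its underside.
- scoop: Bystander: flat wooden scoop, 183 mm long, 26 mm high; origin on its underside, handle along its -x.
Not all that is in view belongs to the job. Of the things that look like the tin, the largest one is meant.

How it is judged:
By the outcome, as a careful person would: the job done as asked, in the order asked, and still so for the second after the job is handed in, with the robot touching nothing.
It also fails if it takes over 54 s, if anything falls off the work surface, if the arm or the gripper's body presses on something with over 40 N, if the wrist force passes 120 N, or if a joint passes its speed limit or range.

### The arm

A 6-joint arm with a two-finger parallel gripper is mounted at the origin on the work surface. World frame = base frame: x ahead of the robot, y to its left, z up, the work surface at z = 0. Lengths are in mm, angles in rad, forces in N, time in s.
With the tool pointing down it reaches from about 275 to 750 mm from the base axis. Payload 10.2 kg.
Tool frame: the origin (TCP) lies between the finger pads; the fingertips stand 17 mm ahead of it and the grasp point (between the pads) lies 2 mm behind it (tips_ahead is the distance from the TCP to the fingertips, in mm); z points along the fingers, y is the line along which they close (so a half turn about z gives the same grasp; the last joint's range is limited). The gripper opens to 85 mm and grips with 20 to 120 N. Pads are 22 mm wide; open, the fingers measure 114 mm over their backs; the gripper's body (76 mm by 85 mm) begins 54 mm behind the grasp point. The pads swing forward as they close: fully open they stand 13 mm farther back than shut.
Start: joints at [0.919, 0.313, 1.498, -0, 1.331, -0.223], TCP at [218.297, 477.47, 248.294] pointing down, gripper open.
Joint ranges: [-2.94, 2.94], [-0.97, 2.17], [0.19, 2.56], [-1.23, 4.37], [0.02, 3.11], [-2.88, 2.88]. Speed limits (rad/s): [2.39, 2.39, 3.01, 3.14, 3.14, 3.14].

### API

Orientations are given as a unit quaternion [w, x, y, z].
In Python, from rig import sense, capture, finish_job, boxes_of, tips_ahead gives the robot as it stands.
- The arm moves only by the tool drive_tool, never from a script. Its argument "commands" is text: rows parted by semicolons, each of 7 numbers parted by spaces: the shift along the world's x, y, z in units of 0.1 m (1.0 is 0.1 m), then the turn, a rotation vector about the world's x, y, z in units of pi/4 rad (1.0 is pi/4 rad), then the opening in per cent of the stroke, from 0 (shut) to 100 (fully open). A call has 1 to 20 rows; each row shifts and turns the commanded pose from where the row before left it; what a row does not reach is not made up. A row lasts 1/12 s, in which the tool goes at most 41.7 mm and 7.16 degrees, less where a joint would pass 70% of its speed; a pose out of reach is approached as far as the arm can. A call with a number of a shift or a turn outside -1 to 1 is refused whole. A call with a gripper value outside its range is refused whole. The fingers move at their own pace and stop on an object; "force" is the grip in N (left out, the last holds). Time passes only in rows, so rows that do not move let the fingers close. It gives the time, the measured TCP pose, the force, the opening and the grip force at its end, in the units of the state.
- sense(): the state, without advancing time (a new reading comes with each control period).
- capture(name): name is "scene" or "top"; returns a dict with "pixels" (480x640x3 uint8, blue, green, red), "fov_y" (degrees; the focal length in pixels is half the picture's height over the tangent of half this angle, whatever the lens; pixels are square), "cx", "cy" (the principal point, pixels), "position" and "attitude" of the camera in the world. Camera axes: x right, y down, z forward; pixel columns grow to the right and rows downward; lengths in mm; the calibration is good to about 2 mm. A picture is of the moment at which its call begins. There is no depth.
- finish_job(): hands the job in; it is judged then, once.
Trained networks look in a picture, given as the dict that the camera call returned (one of the last four; its "shot" number tells which), for a name from the list of things; names that differ only in an ending like _2 or _b are one class to them, and where a whole thing is asked for, a point or a joint stands for the part that bears it (a point fixed in the world has none). Each returns a list of dicts, best first, with "confidence" (0 to 1); they miss things now and then, are a little off and sometimes report something else, mostly with a low value. They report only what shows in the picture. A call takes as long as a camera call. They do not tell look-alikes from the thing itself.
- boxes_of(picture, name): "position" ([column, row] in pixels, amid what is visible of it).
The state is a dict: "time_s": time; "joints": joint angles; "dq": joint speeds; "tau": joint torques, N m; "eef_pos": TCP position; "ee_rot": TCP orientation; "force": force on the tool from outside, world axes, zero at the start; "wrist_torque": the same for the moment, N m; "grip_width": opening from 0.0 (shut) to 1.0 (fully open); "grip_force": force on a finger pad.
Only numpy, scipy, OpenCV 4.12 (cv2) and the standard library are available. Lean on these libraries where they do the work, as an engineer would, in place of code of your own. Each camera call takes 0.05 s, during which the arm holds its last target. There are 200 camera calls.

## Working session

There is one attempt and no reset: what is moved stays moved. The work goes in short steps, Python scripts to look and compute and a tool call to move; the robot and the scene stay as the last step left them, time stands still between calls to the robot, and variables do not carry over. Pictures are saved under pics/ and viewed, at most 10 in all, crops included, and the job is handed in when it is done.

Besides the shell and the picture viewer there is one more tool, called by a JSON object that holds its "api" and its "payload". drive_tool: Moves the arm, as the interface text tells. Shifts and turns lie within -1 to 1; 1 stands for 0.1 m of shift or pi/4 rad of turn. Its arguments: {"type":"object","properties":{"commands":{"type":"string"},"force":{"type":"number"}},"required":["commands"]}

```bash
mkdir -p pics; ls; python3 - <<'E'
from rig import *
import cv2,json
s=sense();print(s['time_s'],s['eef_pos'],s['ee_rot'],tips_ahead)
for n in("scene","top"):
    p=capture(n);cv2.imwrite(f"pics/{n}0.png",p["pixels"]);print(n,p["fov_y"],p["cx"],p["cy"],p["position"],p["attitude"],p["shot"])
    for o in("tin","label","pad","button_top","scan_window","lid_edge","bowl","syrup","scoop"):
        print(o,[([round(float(v)) for v in b["position"]],round(b["confidence"],2)) for b in boxes_of(p,o)])
E
```

```text
pics
0.0 [218.15358908 477.27914017 247.74585522] [-2.70381305e-04  2.12752736e-01  9.77105871e-01 -5.62521534e-04] 17.0
scene 42.18720200956046 320.7970338425522 247.4936482795838 [1316.32304451 -404.50717933  824.53874895] [-0.34534392  0.76525213  0.49992335 -0.21261092] 1
tin [([202, 270], 0.77), ([173, 249], 0.74), ([160, 319], 0.71)]
label [([171, 250], 0.95), ([202, 271], 0.91), ([165, 321], 0.73)]
pad [([406, 243], 0.88)]
button_top [([352, 245], 0.74)]
scan_window [([407, 243], 0.75)]
lid_edge [([398, 218], 0.76)]
bowl []
syrup [([237, 344], 0.71)]
scoop [([112, 297], 0.97)]
top 46.19593226738646 322.93647310749134 239.8878912571973 [ 398.61635373  -57.82419409 1074.05253721] [ 0.05299523 -0.69901371  0.71057162 -0.06049224] 2
tin [([429, 252], 0.78), ([472, 219], 0.74), ([447, 308], 0.69), ([213, 249], 0.46)]
label [([430, 253], 0.96), ([448, 310], 0.77), ([473, 217], 0.57)]
pad [([211, 251], 0.7)]
button_top [([270, 258], 0.8), ([431, 253], 0.74)]
scan_window [([215, 252], 0.88), ([430, 253], 0.71)]
lid_edge [([204, 261], 0.68)]
bowl [([349, 163], 0.84)]
syrup [([416, 177], 0.75), ([430, 252], 0.5)]
scoop [([499, 286], 0.57)]
```

View pics/scene0.png

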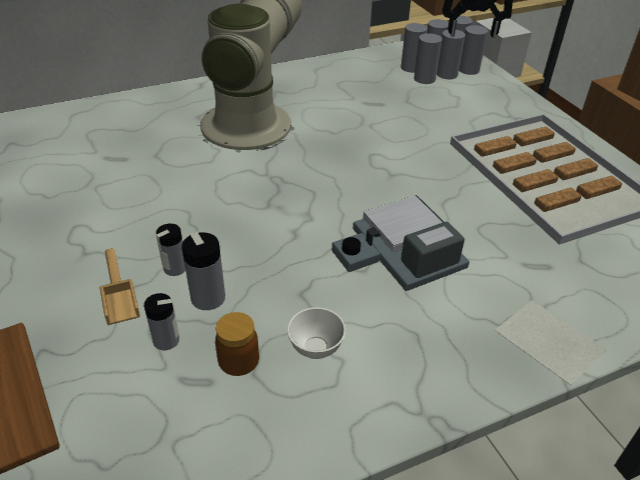

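View pics/top0.png

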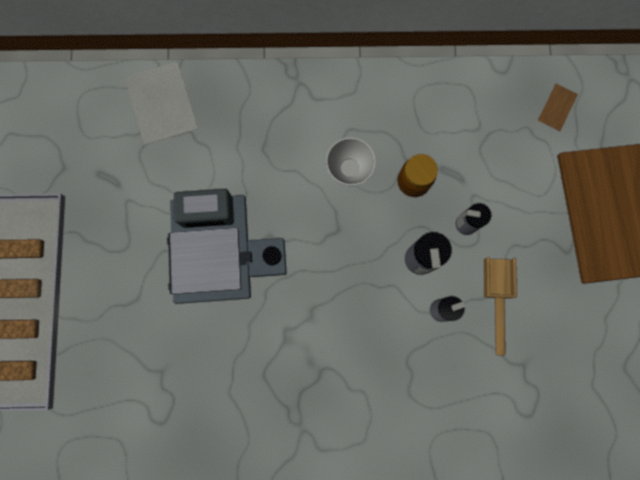

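The scene picture shows the big tin (cap near 201,245; body to 207,305), two small look-alikes, and the station (button 351,246; lid 402,220; scanner 433,250). In the top picture, the tin's cap is near (432,249) with its seal pointing down the picture, the button is at (271,256) and the lid at (205,260). I'll look closer at both.

```bash
cat > h.py <<'E'
import numpy as np,cv2
from rig import *
from scipy.spatial.transform import Rotation as R
def cam(p):
    w,x,y,z=p["attitude"];return R.from_quat([x,y,z,w]).as_matrix(),np.array(p["position"]),240/np.tan(np.radians(p["fov_y"]/2)),p["cx"],p["cy"]
def ray(p,uv):
    M,c,f,cx,cy=cam(p);d=M@np.array([(uv[0]-cx)/f,(uv[1]-cy)/f,1]);return c,d/np.linalg.norm(d)
def tri(p,a,q,b):
    c1,d1=ray(p,a);c2,d2=ray(q,b)
    t=np.linalg.lstsq(np.c_[d1,-d2],c2-c1,rcond=None)[0];A=c1+t[0]*d1;B=c2+t[1]*d2
    return (A+B)/2,np.linalg.norm(A-B)
def atz(p,uv,z):
    c,d=ray(p,uv);return c+d*(z-c[2])/d[2]
def proj(p,X):
    M,c,f,cx,cy=cam(p);v=(np.atleast_2d(X)-c)@M;return np.c_[v[:,0]/v[:,2]*f+cx,v[:,1]/v[:,2]*f+cy]
def crop(p,x,y,w,h,k): return cv2.resize(p["pixels"][y:y+h,x:x+w],None,fx=k,fy=k,interpolation=cv2.INTER_CUBIC)
E
python3 - <<'E'
from h import *
s=capture("scene");t=capture("top")
cv2.imwrite("pics/c1.png",np.vstack([np.hstack([crop(t,160,180,133,130,3),crop(t,395,215,133,130,3)]),np.hstack([crop(s,330,185,150,65,2.66),crop(s,330,235,150,65,2.66)])[:, :798] ]))
import pickle;pickle.dump((s,t),open("p0.pkl","wb"))
print(tri(t,(271.5,256),s,(351,243)))
print(tri(t,(432,249),s,(201,243)))
E
```

```text
(array([538.01429346,  25.76586536,  34.93430295]), np.float64(0.25234083950692543))
(array([ 532.86012166, -255.55799942,  128.3930726 ]), np.float64(2.2771028803866895))
```

View pics/c1.png

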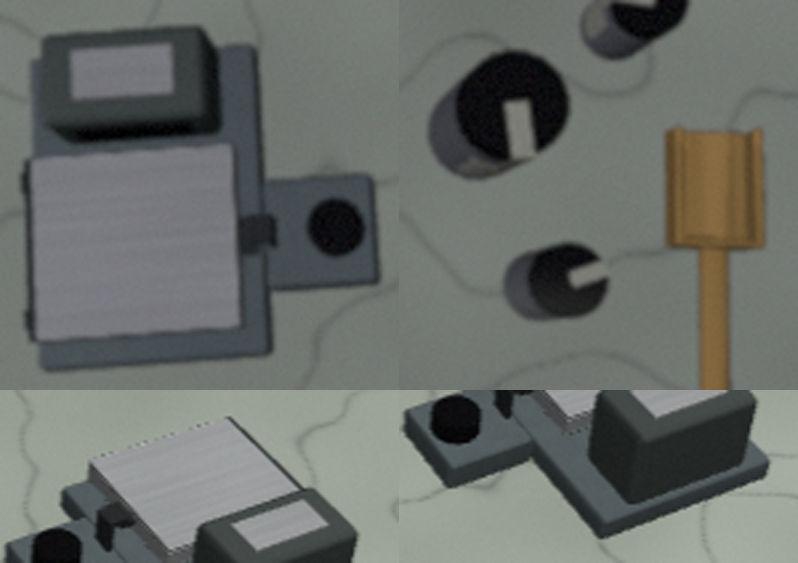

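The crops show the button at top pixel (272,255.7), the lid corners, and the tin's cap centred at (433,248.7). The seal runs down to about (435.5,268), so the label faces the robot. Next I'll fit the station and the tin.

```bash
python3 - <<'E'
from h import *
import pickle
from scipy.optimize import least_squares
s,t=pickle.load(open("p0.pkl","rb"))
print("button",tri(t,(272,255.7),s,(351.4,241.8)))
T=lambda a:(160+a[0]/3,180+a[1]/3)
print("lid TL",tri(t,T((30,158)),s,(416.5,195.5)), "TR",tri(t,T((234,147)),s,(363.8+50,0))[1],"BR",tri(t,T((240,327)),s,(363.8,211.3)))
obs=[T(a) for a in [(336,227),(30,158),(234,147),(240,327),(38,341)]]
def f(q):
    x,y,a,zl=q;c,n=np.cos(a),np.sin(a)
    L=np.array([(0,-118,40),(56,66,zl),(56,-59,zl),(-56,-59,zl),(-56,66,zl)])
    return np.c_[x+c*L[:,0]-n*L[:,1],y+n*L[:,0]+c*L[:,1],L[:,2]]
S3=[(0,351.4,241.8),(4,None,None)]
def res(q):
    P=f(q);e=[(proj(t,P)-np.array(obs)).ravel()]
    e.append((proj(s,P[[0,3,4]])-np.array([(351.4,241.8),(363.8,211.3),(416.5,195.5)])).ravel())
    return np.concatenate(e)
r=least_squares(res,[530,140,0,50]);print("station",r.x,np.round(r.fun,1))
# tin: threshold dark cap in both
for n,p,(x,y,w,h) in(("top",t,(400,225,60,60)),("scene",s,(178,228,50,50))):
    g=p["pixels"][y:y+h,x:x+w].max(2);m=(g<38).astype(np.uint8)
    k,l,st,ce=cv2.connectedComponentsWithStats(m);i=1+np.argmax(st[1:,4]);cn=cv2.findContours((l==i).astype(np.uint8),0,2)[0][0]
    hull=cv2.convexHull(cn);print(n,st[i],cv2.minEnclosingCircle(hull),cv2.fitEllipse(hull))
    g2=p["pixels"][y:y+h,x:x+w].min(2)
c=(433,248.7);C=atz(t,c,130);D=atz(t,(435.7,268),130);print("cap",C,"seal end",D,np.linalg.norm((D-C)[:2]),np.arctan2(*(D-C)[1::-1]))
print("tri cap",tri(t,c,s,(201.5,243)))
E
```

```text
button (array([538.42038683,  25.31149513,  38.38510374]), np.float64(1.3705479490843495))
lid TL (array([559.1876723 , 169.82589151, 127.70541931]), np.float64(44.105030827123656)) TR 80.23409059133303 BR (array([476.84448899,  82.64703254,  49.24355531]), np.float64(1.2659238460370572))
station [5.30408071e+02 1.43261437e+02 5.43572234e-02 4.84626153e+01] [-0.5  0.6 -0.2 -0.  -0.4 -1.   0.5 -0.6 -1.1 -0.4 -0.6 -1.1 -0.7  0.8
 -1.  -0.1]
top [ 14   8  37  36 834] ((32.0, 25.204545974731445), 18.48464012145996) ((31.941686630249023, 25.134305953979492), (34.599998474121094, 37.08939743041992), 61.832584381103516)
scene [  4   5  38  35 977] ((22.55714225769043, 21.823808670043945), 19.449630737304688) ((22.596899032592773, 21.77235221862793), (35.40862274169922, 39.27178955078125), 79.86139678955078)
cap [ 533.44870478 -255.84597994  130.        ] seal end [ 500.45565179 -258.81672065  130.        ] 33.126527830555986 -3.0517934111941236
tri cap (array([ 533.56195539, -256.00509342,  129.21758032]), np.float64(0.01032488558105189))
```

{"api": "drive_tool", "payload": {"commands": "0.177 -0.251 0 0 0 -0.15 0;0.177 -0.251 0 0 0 -0.15 0;0.177 -0.251 0 0 0 -0.15 0;0.177 -0.251 0 0 0 -0.15 0;0.177 -0.251 0 0 0 -0.15 0;0.177 -0.251 0 0 0 -0.15 0;0.177 -0.251 0 0 0 -0.15 0;0.177 -0.251 0 0 0 -0.15 0;0.177 -0.251 0 0 0 -0.15 0;0.177 -0.251 0 0 0 -0.15 0;0.177 -0.251 0 0 0 -0.15 0;0.177 -0.251 0 0 0 -0.15 0;0.177 -0.251 0 0 0 -0.15 0;0.177 -0.251 0 0 0 -0.15 0;0.177 -0.251 -0.2 0 0 -0.15 0;0.177 -0.251 -0.3 0 0 -0.15 0;0.177 -0.251 -0.3 0 0 -0.15 0;0.177 -0.251 -0.3 0 0 -0.15 0;0 0 -0.2 0 0 0 0;0 0 0 0 0 0 0", "force": 60}}

```text
time_s: 2.77
eef_pos: [533.8, 27.0, 116.9]
ee_rot: [-0.002, 0.957, 0.291, -0.003]
force: [-0.4, 0.1, 0.5]
grip_width: 0.003
grip_force: 0.0
```

{"api": "drive_tool", "payload": {"commands": "0.03 -0.015 -0.2 0 0 0 0;0 0 -0.2 0 0 0 0;0 0 0 0 0 0 0;0 0 0 0 0 0 0"}}

```text
time_s: 3.1
eef_pos: [538.3, 27.0, 81.9]
ee_rot: [-0.0, 0.956, 0.292, -0.0]
force: [0.6, 0.3, 0.4]
grip_width: -0.001
grip_force: 0.0
```

```bash
python3 - <<'E'
from h import *
import rig
print(rig.tips_ahead,sense()["eef_pos"])
s=capture("scene");t=capture("top")
cv2.imwrite("pics/c2.png",np.hstack([crop(t,235,215,80,80,5),crop(s,310,190,80,80,5)]))
E
```

```text
17.0 [538.27596575  26.95490367  81.91860536]
```

View pics/c2.png

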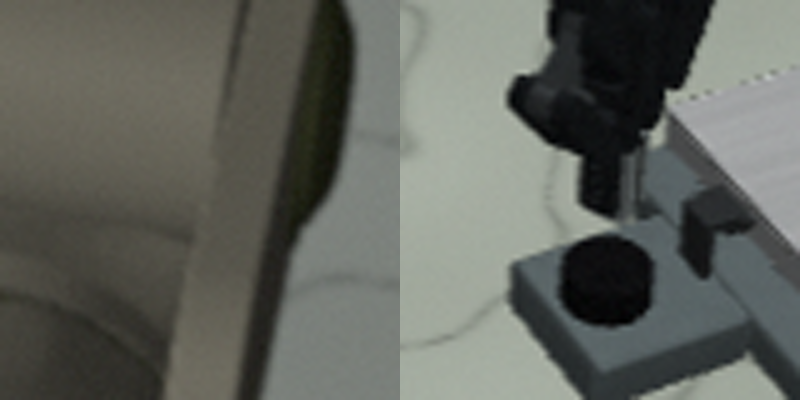

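The left crop shows the arm hiding the button, reaching over to the lid side. The right crop shows the fingertips above the button near scene (353,232). I need to know whether the arm stands in the lid's swing.

```bash
python3 - <<'E'
from h import *
s=capture("scene");t=capture("top")
cv2.imwrite("pics/c3.png",np.hstack([crop(t,120,100,260,380,1.5),crop(s,250,50,260,380,1.5)]))
a=0.0544;o=np.array([530.4,143.3,0]);M=R.from_euler("z",a).as_matrix()
for x in(-56,56):
  print("lid tip vertical",proj(s,o+M@np.array([x,66,175])),proj(t,o+M@np.array([x,66,175])), "tip 1.1rad",proj(s,o+M@np.array([x,66-57,46+113.])))
print(sense()["joints"])
E
```

```text
lid tip vertical [[423.59654697 142.8690924 ]] [[151.14117238 288.02864503]] tip 1.1rad [[397.68560681 157.07785983]]
lid tip vertical [[458.75837603 173.49282658]] [[149.55881977 219.16461596]] tip 1.1rad [[431.44123867 188.89067429]]
[-1.68016401e-01  5.30840708e-01  1.64744458e+00  2.26021649e-05
  9.60751080e-01  8.09954783e-01]
```

View pics/c3.png

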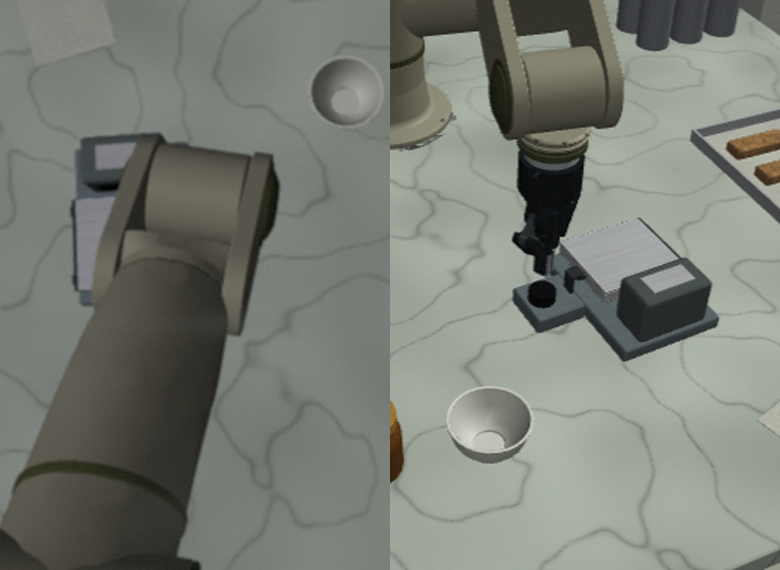

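{"api": "drive_tool", "payload": {"commands": "0 -0.01 -0.15 0 0 0 0;0 0 -0.08 0 0 0 0;0 0 -0.04 0 0 0 0;0 0 -0.03 0 0 0 0;0 0 -0.02 0 0 0 0;0 0 0 0 0 0 0"}}

```text
time_s: 3.8
eef_pos: [538.3, 25.4, 49.1]
ee_rot: [-0.0, 0.956, 0.292, -0.0]
force: [-2.2, 0.2, 3.3]
grip_width: -0.003
grip_force: 2.0
```

{"api": "drive_tool", "payload": {"commands": "0 0 -0.02 0 0 0 0;0 0 -0.005 0 0 0 0;0 0 0 0 0 0 0;0 0 0.05 0 0 0 0;0 0 0.2 0 0 0 0;0 0 0.3 0 0 0 0;0 0 0.3 0 0 0 0;0 0 0.3 0 0 0 0;0 0 0 0 0 0 0"}}

```text
time_s: 4.55
eef_pos: [540.7, 25.1, 167.3]
ee_rot: [0.002, 0.956, 0.292, 0.005]
force: [0.6, -0.3, 0.1]
grip_width: 0.003
grip_force: 0.0
```

```bash
python3 - <<'E'
from h import *
s=capture("scene")
cv2.imwrite("pics/c4.png",s["pixels"][120:360,250:570]);print(sense()["eef_pos"])
E
```

```text
[539.71813405  25.22516196 164.33894111]
```

View pics/c4.png

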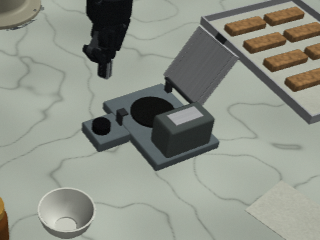

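The lid stands open and the pad is visible. Next I move to the tin.

{"api": "drive_tool", "payload": {"commands": "0 -0.15 0.3 0 0 -0.126 100;0 -0.266 0.1 0 0 -0.126 100;0 -0.3 0 0 0 -0.126 100;-0.06 -0.3 0 0 0 -0.126 100;0 -0.3 0 0 0 -0.126 100;0 -0.3 0 0 0 -0.126 100;0 -0.3 0 0 0 0 100;0 -0.3 0 0 0 0 100;0 -0.3 0 0 0 0 100;0 -0.25 0 0 0 0 100;0 -0.05 0 0 0 0 100;0 0 0 0 0 0 100;0 0 0 0 0 0 100"}}

```text
time_s: 5.68
eef_pos: [532.2, -255.5, 200.6]
ee_rot: [-0.001, 1.0, -0.001, -0.001]
force: [0.2, 0.3, -0.2]
grip_width: 0.993
grip_force: 0.0
```

```bash
python3 - <<'E'
from h import *
s=capture("scene");t=capture("top")
print(sense()["eef_pos"],sense()["ee_rot"],sense()["joints"])
# pad fit now lid is open and arm away
p=t["pixels"][200:310,150:300];m=(p.max(2)<38).astype(np.uint8)
k,l,st,ce=cv2.connectedComponentsWithStats(m)
for i in range(1,k):
    if st[i,4]>60:
        e=cv2.fitEllipse(cv2.convexHull(cv2.findContours((l==i).astype(np.uint8),0,2)[0][0]));c=np.array(e[0])+[150,200];print(st[i],c,e[1],"z26",atz(t,c,26)[:2],"z40",atz(t,c,40)[:2])
A=np.hstack([crop(t,150,190,150,120,2.6),crop(s,330,170,150,120,2.6)]);B=np.hstack([crop(t,395,215,150,100,2.6),crop(s,150,200,150,100,2.6)])
cv2.imwrite("pics/c5.png",np.vstack([A,B]))
E
```

```text
[ 532.4556744  -254.90742117  201.17944268] [-2.89426790e-04  9.99999928e-01 -1.42509710e-04 -2.01847736e-04] [-6.44891789e-01  4.93840500e-01  1.35951028e+00  2.29069447e-04
  1.28891243e+00  9.26125764e-01]
[ 29   0  54  27 341] [206.15034485 212.50021744] (28.138601303100586, 76.2275161743164) z26 [624.50362078 150.31923574] z40 [621.48619405 147.53883312]
[  36   38   47   46 1676] [209.16199493 260.58701324] (45.36516571044922, 46.49556350708008) z26 [532.45874181 143.22084977] z40 [530.67086061 140.53526817]
[113  47  18  18 252] [271.51747131 255.35791779] (17.117517471313477, 18.057514190673828) z26 [540.47810497  26.56665572] z40 [538.58310024  25.43935355]
```

View pics/c5.png

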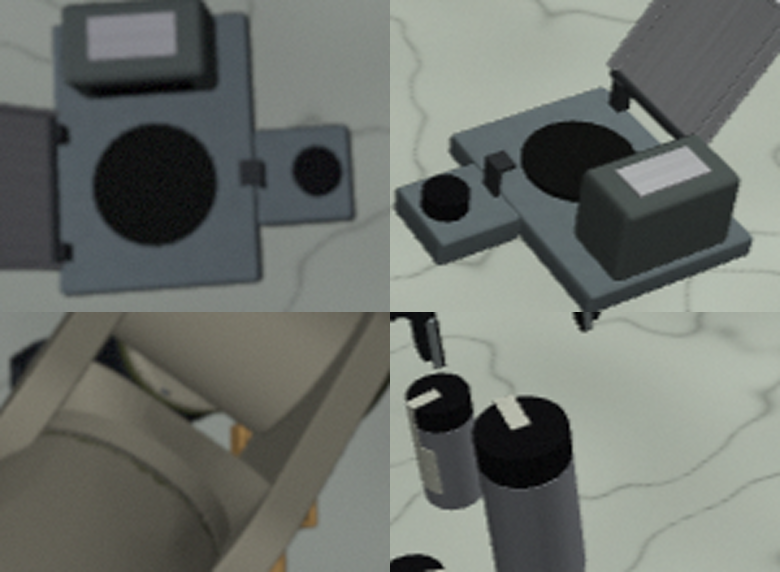

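The top-left crop shows the pad clear, centred at (209.2,260.6). The scene crop shows the tin's cap with the seal towards the upper left, and fingers above it. I'll refine the tin's centre and label direction from the unobstructed first pictures.

```bash
python3 - <<'E'
from h import *
import pickle
from scipy.optimize import least_squares
s,t=pickle.load(open("p0.pkl","rb"))
th=np.linspace(0,2*np.pi,90)
def edge(c,z): return np.c_[c[0]+31*np.cos(th),c[1]+31*np.sin(th),np.full(90,z)]
data=[]
for n,p,(x,y,w,h) in(("t",t,(400,225,60,60)),("s",s,(178,228,50,50))):
    g=p["pixels"][y:y+h,x:x+w].max(2);m=(g<50).astype(np.uint8)
    k,l,st,ce=cv2.connectedComponentsWithStats(m);i=1+np.argmax(st[1:,4])
    hull=cv2.convexHull(cv2.findContours((l==i).astype(np.uint8),0,2)[0][0])[:,0]+[x,y]
    data.append((p,hull.min(0)-.5,hull.max(0)+.5))
    b=(cv2.GaussianBlur(p["pixels"][y:y+h,x:x+w],(3,3),0).min(2)>105)
    cap=np.zeros_like(m);cv2.fillConvexPoly(cap,cv2.convexHull(proj(p,edge((533.5,-256),130)).astype(np.float32)).reshape(-1,2).astype(int)-[x,y],1)
    v,u=np.nonzero(b&(cap>0));W=np.array([atz(p,(a+x,c+y),130)[:2] for a,c in zip(u,v)])
    ev=np.linalg.svd(W-W.mean(0))[2][0];d=W.mean(0)-[533.5,-256];ev*=np.sign(ev@d)
    print(n,len(W),"centroid off",d,"dir yaw",np.arctan2(ev[1],ev[0]),"off yaw",np.arctan2(d[1],d[0]))
def res(c):
    e=[]
    for p,lo,hi in data:
        q=np.vstack([proj(p,edge(c,130)),proj(p,edge(c,104))])
        r=[q.min(0)-lo,q.max(0)-hi]
        e+=[r[0][0],r[0][1],r[1][0]]+([r[1][1]] if p is s else [])
    return np.array(e)
r=least_squares(res,[533.5,-256]);print(r.x,np.round(r.fun,1))
E
```

```text
t 102 centroid off [-14.87804848  -1.73501194] dir yaw -2.855223017905033 off yaw -3.02550144811768
s 166 centroid off [-16.58129637   4.00953902] dir yaw -2.0321922693647956 off yaw 2.9043360579866366
[ 533.56535974 -257.73404408] [ 0.8 -0.9  1.8  1.  -1.7  1.1 -0.4]
```

{"api": "drive_tool", "payload": {"commands": "0.01 -0.015 -0.2 0 0 0 100;0 0 -0.25 0 0 0 100;0 0 -0.25 0 0 0 100;0 0 -0.2 0 0 0 100;0 0 -0.09 0 0 0 100;0 0 0 0 0 0 100;0 0 0 0 0 0 100"}}

```text
time_s: 6.37
eef_pos: [533.8, -257.3, 103.2]
ee_rot: [0.0, 1.0, -0.0, 0.0]
force: [-1.1, -0.4, 0.9]
grip_width: 0.999
grip_force: 0.0
```

{"api": "drive_tool", "payload": {"commands": "0 0 0 0 0 0 80;0 0 0 0 0 0 74;0 0 0 0 0 0 70;0 0 0 0 0 0 66;0 0 0 0 0 0 60;0 0 0 0 0 0 50;0 0 0 0 0 0 50;0 0 0 0 0 0 50", "force": 60}}

```text
time_s: 7.03
eef_pos: [533.9, -257.9, 104.1]
ee_rot: [0.001, 1.0, -0.001, 0.001]
force: [-1.2, 1.8, 7.1]
grip_width: 0.716
grip_force: 64.7
```

{"api": "drive_tool", "payload": {"commands": "0 0 0.05 0 0 0 50;0 0 0.15 0 0 0 50;0 0 0.2 0 0 0 50;0 0 0.2 0 0 0 50;0 0 0.2 0 0 0 50;0 0 0.2 0 0 0 50;0 0 0.15 0 0 0 50;0 0 0.05 0 0 0 50;0 0.05 0 0 0 0.05 50;0 0.1 0 0 0 0.1 50;0 0.15 0 0 0 0.15 50;0 0.15 0 0 0 0.15 50;0 0.15 0 0 0 0.15 50;0 0.15 0 0 0 0.15 50;0 0.15 0 0 0 0.15 50;0 0.15 0 0 0 0.15 50;0 0.15 0 0 0 0.15 50;0 0.15 0 0 0 0.15 50;0 0.15 0 0 0 0.15 50;0 0.15 0 0 0 0.15 50"}}

```text
time_s: 8.7
eef_pos: [532.9, -91.9, 221.7]
ee_rot: [-0.001, 0.796, 0.605, -0.0]
force: [-0.6, -0.5, -3.6]
grip_width: 0.716
grip_force: 66.2
```

{"api": "drive_tool", "payload": {"commands": "0 0.15 0 0 0 0.15 50;0 0.15 0 0 0 0.15 50;0 0.15 0 0 0 0.15 50;0 0.15 0 0 0 0.15 50;0 0.15 0 0 0 0.15 50;0 0.15 0 0 0 0.15 50;0 0.15 0 0 0 0.15 50;0 0.15 0 0 0 0.15 50;-0.01 0.15 0 0 0 0.15 50;0 0.15 0 0 0 0.15 50;0 0.15 0 0 0 0.15 50;0 0.15 0 0 0 0.15 50;0 0.15 0 0 0 0.15 50;0 0.15 0 0 0 0.126 50;0 0.1 0 0 0 0.1 50;0 0.06 0 0 0 0.05 50;0 0 0 0 0 0 50;0 0 0 0 0 0 50;0 0 0 0 0 0 50"}}

```text
time_s: 10.28
eef_pos: [532.2, 132.8, 222.1]
ee_rot: [-0.0, 0.05, 0.999, -0.0]
force: [-1.3, 0.4, -4.1]
grip_width: 0.71
grip_force: 66.2
```

```bash
python3 - <<'E'
from h import *
s=capture("scene");t=capture("top");import pickle;pickle.dump((s,t),open("p1.pkl","wb"))
S=sense();print(S["time_s"],S["eef_pos"],S["ee_rot"],S["joints"][5],S["grip_width"])
cv2.imwrite("pics/c6.png",np.hstack([crop(s,365,130,100,140,4),crop(t,130,150,160,224,2.5)]))
print([(b["position"],b["confidence"]) for b in boxes_of(s,"label")])
E
```

```text
10.3833 [532.30309368 132.78623326 222.28338368] [-1.68891041e-04  5.01890495e-02  9.98739719e-01 -6.99506007e-05] -1.4394363401248724 0.7137512830941724
[([162.2, 319.3], 0.98), ([169.3, 247.0], 0.77), ([405.9, 166.1], 0.75), ([449.1, 184.3], 0.41)]
```

View pics/c6.png

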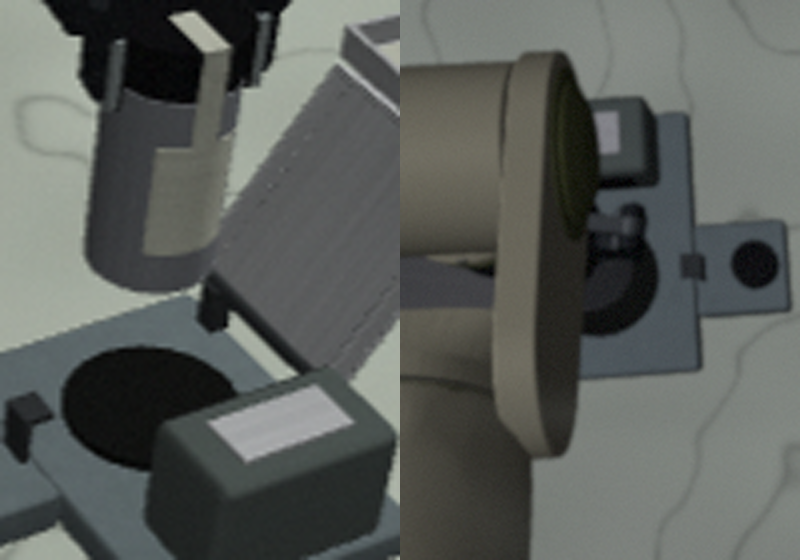

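The scene crop shows the held tin above the pad, with its label spanning crop columns 148 to 228 and the seal turned a little to the right, the lid open behind. I'll measure the label's angle with the tin's own silhouette as the reference.

```bash
python3 - <<'E'
from h import *
import pickle
s,t=pickle.load(open("p1.pkl","rb"))
I=s["pixels"].astype(int)
for r in(160,163,166,170,174,178,182,188):
    print(r,"cols383:",' '.join(f"{a[0]},{a[2]}" for a in I[r,383:428]))
E
```

```text
160 cols383: 162,167 163,166 164,170 163,168 164,168 162,168 105,106 52,50 45,44 50,48 52,49 53,50 58,54 57,53 58,54 59,54 59,56 61,57 62,58 63,59 62,58 62,59 65,62 66,60 64,61 66,62 67,63 67,63 68,63 65,61 74,74 87,91 89,96 89,94 90,97 90,97 87,92 76,74 72,67 77,72 81,74 125,125 152,156 157,161 157,162
163 cols383: 162,167 162,167 162,167 164,168 164,169 140,144 79,80 47,44 48,46 51,48 51,47 55,50 58,53 57,52 59,54 59,54 60,56 64,59 61,58 62,57 64,59 66,62 65,61 65,62 66,62 65,61 65,62 67,62 67,62 65,59 79,84 89,97 89,95 92,97 90,96 88,93 77,77 72,68 91,88 109,113 109,110 146,150 158,163 158,162 158,161
166 cols383: 160,163 158,162 160,164 160,166 162,166 120,123 64,62 44,41 49,46 51,48 52,49 55,51 58,54 58,54 59,54 62,57 61,58 63,59 63,59 65,61 64,60 67,62 64,61 66,63 68,64 67,62 68,63 69,63 65,60 71,69 86,91 90,96 92,97 90,96 89,96 88,95 93,100 98,105 104,110 108,115 135,137 156,159 158,163 159,163 159,163
170 cols383: 153,158 150,155 144,148 135,141 138,143 82,83 45,43 49,45 50,45 53,50 56,52 58,54 57,54 57,53 58,56 61,57 62,57 63,58 63,58 66,63 76,78 89,96 91,99 92,99 92,99 90,9
[... 658 characters left out ...]
5 89,95 91,98 94,101 98,105 103,112 109,116 123,126 136,139 143,147 121,124 94,94 96,93 92,90
182 cols383: 155,159 154,159 154,158 133,136 74,75 45,43 50,48 51,49 54,49 57,54 59,56 59,56 58,54 61,56 64,59 63,58 62,58 63,59 69,66 84,89 90,97 92,97 91,98 91,99 93,98 92,98 91,99 90,96 91,98 88,95 87,95 88,95 86,94 96,103 99,106 102,108 110,116 110,113 118,120 110,112 101,100 94,92 89,88 89,89 91,88
188 cols383: 153,158 153,158 153,159 88,89 48,45 49,46 53,49 53,52 55,54 58,55 60,57 60,55 59,56 63,58 64,60 64,60 64,60 63,58 85,90 94,100 95,101 95,101 94,100 93,99 94,100 94,102 94,101 90,97 91,98 90,98 90,97 90,97 90,97 98,104 107,114 110,119 98,101 92,89 89,87 89,88 89,88 88,85 89,86 90,89 90,88
```

```bash
python3 - <<'E'
from h import *
import pickle
from scipy.optimize import brentq
s,t=pickle.load(open("p1.pkl","rb"))
c0=np.array([532.2,132.8])
def side(uv,ax):  # signed lateral distance of ray to axis, and angle at cylinder
    C,d=ray(s,uv);h=d[:2]/np.linalg.norm(d[:2]);n=np.array([-h[1],h[0]]);l=(C[:2]-ax)@n
    if abs(l)>31:return l,None,None
    P=ax+l*n-h*np.sqrt(31**2-l*l);z=C[2]+d[2]*np.linalg.norm(P-C[:2])/np.linalg.norm(d[:2])
    return l,np.arctan2(*(P-ax)[::-1]),z
for r,L,Rr,pts in((160,389.0,423.9,(413.1,419.75)),(163,388.57,423.75,(412.9,418.8)),(166,388.1,423.2,(412.24,)),(174,387.0,421.9,(402.55,)),(178,386.6,None,(401.95,)),(182,386.2,None,(401.45,)),(188,385.6,None,(400.75,))):
    l1=side((L,r),c0)[0];l2=side((Rr,r),c0)[0] if Rr else None
    C,d=ray(s,(400,r));h=d[:2]/np.linalg.norm(d[:2]);n=np.array([-h[1],h[0]])
    sg=np.sign(l1)
    m=(l1+l2)/2 if Rr else l1-sg*31
    ax=c0+m*n
    print(r,"sil",l1,l2,"axis",ax,[tuple(np.round(side((p,r),ax)[1:],3)) for p in pts])
E
```

```text
160 sil 33.10438930025224 -28.69361974836207 axis [530.97930826 130.9632546 ] [(np.float64(-0.216), np.float64(213.536)), (np.float64(0.243), np.float64(209.745))]
163 sil 33.274046593476875 -29.256528139450037 axis [531.08695333 131.12780362] [(np.float64(-0.209), np.float64(207.257)), (np.float64(0.193), np.float64(204.071))]
166 sil 33.51717442006993 -29.1190338279018 axis [530.98019264 130.97025133] [(np.float64(-0.216), np.float64(200.932))]
174 sil 33.8954901271731 -29.043805773151064 axis [530.85050002 130.78417261] [(np.float64(-0.7), np.float64(183.111))]
178 sil 33.81281892738948 None axis [530.63292831 130.46414114] [(np.float64(-0.691), np.float64(174.412))]
182 sil 33.729270828002676 None axis [530.6772253  130.53503279] [(np.float64(-0.693), np.float64(165.623))]
188 sil 33.602273731748916 None axis [530.74482662 130.64261756] [(np.float64(-0.691), np.float64(152.283))]
```

```bash
python3 - <<'E'
from h import *
import pickle
s,t=pickle.load(open("p1.pkl","rb"))
g=s["pixels"][205:255,370:425].max(2);m=(g<32).astype(np.uint8)
k,l,st,ce=cv2.connectedComponentsWithStats(m);i=1+np.argmax(st[1:,4]);print(st[i]+[370,205,0,0,0])
th=np.linspace(0,6.28,200)
for x,y in((532.5,143.2),(530.5,140.5)):
    q=proj(s,np.c_[x+45*np.cos(th),y+45*np.sin(th),np.full(200,26)]);print(q.min(0),q.max(0))
print(s["pixels"][230,376:386,1],s["pixels"][212:222,403,1])
E
```

```text
[381 217  43  31 809]
[379.96166092 214.95368807] [425.4565159  244.44060372]
[378.28704055 214.70616026] [423.75682067 244.1673617 ]
[ 88 102 102 103  52  13  16  19  15  16] [106 103 103 104  79  18  18  16  19  16]
```

{"api": "drive_tool", "payload": {"commands": "0.01 0.06 0 0 0 0.068 50;0 0.05 -0.1 0 0 0 50;0 0 -0.2 0 0 0 50;0 0 -0.2 0 0 0 50;0 0 -0.2 0 0 0 50;0 0 -0.1 0 0 0 50;0 0 -0.05 0 0 0 50;0 0 0 0 0 0 50;0 0 0 0 0 0 50;0 0 0 0 0 0 50"}}

```text
time_s: 11.27
eef_pos: [533.9, 144.3, 138.6]
ee_rot: [0.001, 0.023, 1.0, 0.0]
force: [-0.4, 0.1, -4.4]
grip_width: 0.711
grip_force: 66.4
```

```bash
python3 - <<'E'
from h import *
s=capture("scene");t=capture("top");import pickle;pickle.dump((s,t),open("p2.pkl","wb"))
S=sense();print(S["eef_pos"],S["ee_rot"],S["force"])
cv2.imwrite("pics/c7.png",np.hstack([crop(s,365,150,100,110,5)[:, :400],crop(t,150,200,80,110,5)]))
for r in(185,190,195,200,205): print(r,s["pixels"][r,376:430,1])
E
```

```text
[533.77013984 144.30257031 138.38794603] [8.86459854e-04 2.28551863e-02 9.99738392e-01 4.77447526e-05] [ 0.24867819 -1.62319756 -4.48106386]
185 [165 165 166 164 166 165 164 164 165 165 136  63  10   9   8  12  14  14
  46  69  74  52  20   6   9   4   7   9  10   9   8   7   8   6  12   9
   8   7   8   8  35  83  94  94  96  98  65  24   6  11   9  47  70  77]
190 [165 164 165 166 166 164 164 166 166 166 165 165 112  43  15  15   9  37
  59  70  62  35  58  45  18   9   8   5  11   6   8  10   7   8  10   7
   9   6   7  21  78  97  94  93  94  79  57  67  77  86  90  91  89  91]
195 [165 166 166 167 165 167 166 167 167 168 167 170 168 167 144  80  49  53
  48  46  51  54  55  58  61  58  62  63  61  62  64  63  64  64  66  65
  65  62  62  85  96  96  96  96  96  79  74  78  84  88  92  92  93  91]
200 [167 169 168 170 168 169 168 169 168 170 168 170 168 170 109  54  47  46
  51  51  55  57  56  59  58  59  62  62  61  63  63  63  65  64  66  67
  65  62  78  93  97  97  98  95  79 107 120 105  93  92  92  92  91  91]
205 [170 170 171 171 170 169 172 171 173 172 171 173 173 148  82  46  48  51
  51  54  57  56  58  59  59  61  60  61  63  83  96 100  97  99  98  99
  98  99  96  95  96  96 102 108 112 116  87  45  33  45  64  86  94  92]
```

View pics/c7.png

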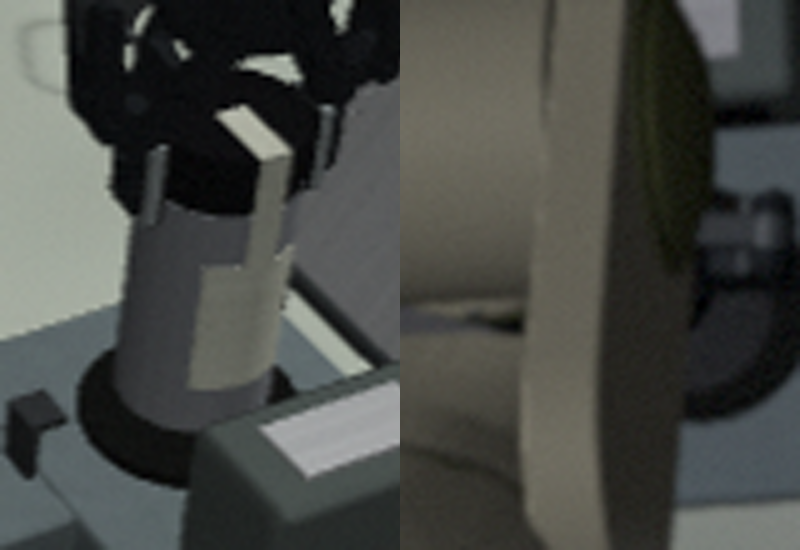

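The scene crop shows the tin just over the pad with the label towards the scanner. The top crop shows the tin's lower arc inside the pad's edge, perhaps a few mm off towards the button side. I'll put numbers on both.

```bash
python3 - <<'E'
from h import *
import pickle
s,t=pickle.load(open("p2.pkl","rb"))
ax=np.array([533.8,144.3])
for r,u in((195,390.57),(200,389.97),(205,389.6)):
    C,d=ray(s,(u,r));h=d[:2]/np.linalg.norm(d[:2]);n=np.array([-h[1],h[0]]);m=(C[:2]-ax)@n-31;print(r,m,n,"axis if lateral",ax+m*n)
th=np.linspace(0,6.28,400)
def circ(x,y,z,r):return proj(t,np.c_[x+r*np.cos(th),y+r*np.sin(th),np.full(400,z)])
for nm,q in(("pad",circ(532.5,143.2,26,45)),("tin tcp",circ(533.8,144.3,34.5,31)),("tin sc",circ(532.6,142.5,34.5,31))):print(nm,q.min(0),q.max(0))
print("cols 206.. rows:")
for r in(258,262,266,270,274):print(r,t["pixels"][r,206:236].max(1))
for c in(210,213,216,219):print(c,"rows268:",t["pixels"][268:290,c].max(1))
E
```

```text
195 2.353150395354241 [-0.5452734  -0.83825826] axis if lateral [532.51688968 142.32745224]
200 2.360087510003318 [-0.54526731 -0.83826222] axis if lateral [532.51312142 142.3216278 ]
205 1.9292392595013013 [-0.54564536 -0.8380162 ] axis if lateral [532.74731956 142.68326625]
pad [185.06592356 236.85920564] [233.25172701 284.59662019]
tin tcp [190.98487401 242.82610535] [224.44066665 275.95703865]
tin sc [191.94382129 243.44637016] [225.40426482 276.5886499 ]
cols 206.. rows:
258 [38 35 24 17 16 11 14 20 25 23 19 26 25 29 25 25 25 21 20 15 13 19 16 14
 18 16 27 62 83 89]
262 [38 34 22  9 14 23 32 37 35 41 38 34 32 34 35 36 35 33 21 18 19 17 20 14
 14 12 27 57 78 87]
266 [33 33 31 39 35 37 39 36 36 36 38 36 35 35 38 33 35 28 17 19 18 12 17 13
 16 18 49 73 87 88]
270 [36 36 38 36 36 38 37 38 37 36 40 37 37 38 33 29 20 18 20 13 20 15 15 23
 36 64 82 90 91 90]
274 [35 31 35 37 40 36 35 37 37 37 32 33 23 17 18 18 17 11 17 19 19 21 45 69
 84 90 90 87 89 90]
210 rows268: [41 38 36 35 35 37 40 40 37 32 23 16 21 18 16 21 46 76 88 90 91 90]
213 rows268: [35 37 38 38 36 36 37 39 33 21 17 13 13 18 17 33 69 85 91 93 92 90]
216 rows268: [37 36 40 35 34 40 32 28 23 16 17 19 14 15 27 50 75 88 91 92 90 92]
219 rows268: [38 34 38 37 29 26 17 15 15 18 21 11 14 30 61 82 87 92 91 91 90 89]
```

{"api": "drive_tool", "payload": {"commands": "0.01 0 -0.03 0 0 0 50;0 0 -0.02 0 0 0 50;0 0 -0.015 0 0 0 50;0 0 -0.01 0 0 0 50;0 0 0 0 0 0 50;0 0 0 0 0 0 50"}}

```text
time_s: 11.87
eef_pos: [534.4, 144.3, 130.2]
ee_rot: [0.0, 0.023, 1.0, -0.0]
force: [-0.8, -1.3, -0.2]
grip_width: 0.713
grip_force: 66.9
```

{"api": "drive_tool", "payload": {"commands": "0 0 -0.003 0 0 0 50;0 0 0 0 0 0 50;0 0 0 0 0 0 73;0 0 0 0 0 0 74;0 0 0 0 0 0 76;0 0 0 0 0 0 80;0 0 0 0 0 0 90;0 0 0 0 0 0 100;0 0 0 0 0 0 100;0 0 0 0 0 0 100;0 0 0 0 0 0 100"}}

```text
time_s: 12.78
eef_pos: [534.3, 144.3, 129.6]
ee_rot: [-0.0, 0.023, 1.0, 0.0]
force: [-0.1, 0.4, 0.9]
grip_width: 0.996
grip_force: 0.0
```

{"api": "drive_tool", "payload": {"commands": "0 0 0.05 0 0 0 100;0 0 0.15 0 0 0 100;0 0 0.25 0 0 0 100;0 0 0.3 0 0 0 100;0 0 0.3 0 0 0 100;-0.1 -0.2 0.2 0 0 0 100;-0.2 -0.3 0 0 0 0 100;-0.2 -0.3 0 0 0 0 100;-0.2 -0.3 0 0 0 0 100;-0.2 -0.3 0 0 0 0 100;-0.2 -0.3 0 0 0 0 100;-0.2 -0.3 0 0 0 0 100;-0.2 -0.3 0 0 0 0 100;0 0 0 0 0 0 100;0 0 0 0 0 0 100"}}

```text
time_s: 14.03
eef_pos: [383.9, -86.8, 255.2]
ee_rot: [0.001, 0.025, 1.0, -0.0]
force: [-0.0, 1.0, -0.6]
grip_width: 0.999
grip_force: 0.0
```

```bash
python3 - <<'E'
from h import *
s=capture("scene");t=capture("top");import pickle;pickle.dump((s,t),open("p3.pkl","wb"))
print(sense()["eef_pos"])
cv2.imwrite("pics/c8.png",np.hstack([crop(s,365,130,80,110,5),crop(t,160,200,80,110,5)]))
E
```

```text
[384.66378771 -85.29658615 254.96605565]
```

View pics/c8.png

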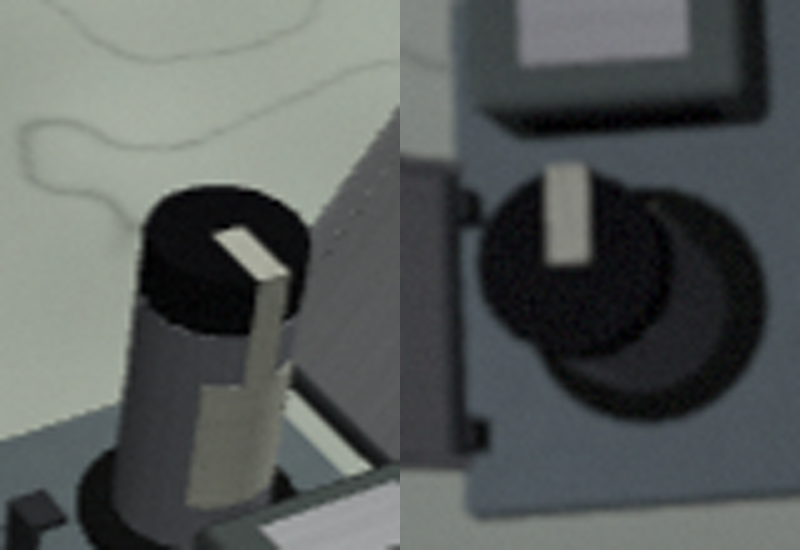

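```bash
python3 - <<'E'
from h import *
import pickle
from scipy.optimize import least_squares
s,t=pickle.load(open("p3.pkl","rb"))
P=t["pixels"];x0,y0=165,220;sub=P[y0:y0+70,x0:x0+75].max(2)
u=cv2.resize(sub,None,fx=4,fy=4,interpolation=cv2.INTER_CUBIC)
for r in(240,245,250,255):print(r,P[r,170:216].max(1))
for c in(182,187,201,205):print("col",c,"rows226:",P[226:290,c].max(1))
# bright seal
b=cv2.GaussianBlur(P,(1,1),0)[225:262,180:205].min(2);v,w=np.nonzero(b>75);print(len(v))
W=np.array([atz(t,(a+180,c+225),156)[:2] for a,c in zip(w,v)]);ev=np.linalg.svd(W-W.mean(0))[2];ev=ev[0]*np.sign(ev[0][0])
print("seal mean",W.mean(0),"yaw",np.arctan2(ev[1],ev[0]),W.min(0),W.max(0))
th=np.linspace(0,6.28,400)
for x,y in((532.5,143.2),(531,144)):
  q=proj(t,np.c_[x+31*np.cos(th),y+31*np.sin(th),np.full(400,156)]);print(q.min(0),q.max(0))
E
```

```text
240 [ 35  33  35  30  19  32  57  80  86  77  55  33  20  15  17  15  19  16
  50 102 131 135 132 131 135 136 130  97  45  16  15  17  15  20  16  13
  16  13  13  26  31  29  19  16  13  17]
245 [ 33  34  43  48  52  50  42  28  22  13  17  18  18  11  17  17  13  12
  39  86 121 134 133 132 131 135 130  99  43  20  11  19  15  18  13  19
  18  13  19  18  11  12  13  30  30  31]
250 [ 33  38  69  89  89  68  32  23  18  20  21  20  17  19  19  21  18  16
  39  87 122 135 137 137 136 135 128 100  53  21  19  19  12  15  18  16
  17  15  17  18  17  16   8   6  18  31]
255 [37 39 65 85 87 65 34 13 17 19 15 18 19 13 19 16 21 16 16 21 14 20 15 15
 14 16 15 15 19 16 17 17 15 18 17 16 19 19 23 18 15 16  7 15 19 35]
col 182 rows226: [45 72 85 91 92 93 92 91 91 89 89 77 56 34 20  9 12 14 14 18 15 15 18 14
 17 12 20 19 17 19 16 20 19 20 16 21 21 19 15 23 40 64 85 92 92 91 93 91
 90 90 91 93 92 90 89 92 91 93 92 95 90 93 92 92]
col 187 rows226: [13 42 74 85 90 91 90 87 76 50 26 20 13 18 16 13 18 16 13 12 15 18 13 14
 16 16 18 20 20 16 16 18 18 21 14 19 18 12 15 19 17 19 23 35 52 69 83 88
 92 95 93 93 92 92 92 94 95 93 93 94 95 94 92 93]
col 201 rows226: [35 71 87 89 88 89 88 88 82 56 25 14 16 14 17 17 20 16 16 19 21 18 15 18
 19 20 14 14 17 17 18 17 15 20 17 19 16 20 20 12 12 16 11  8 14 28 34 38
 43 43 36 24 17 15 18  6 32 66 85 92 93 94 91 88]
col 205 rows226: [47 74 87 86 88 88 87 85 88 86 76 53 26 19 13 14 17 17 18 19 17 13 19 10
 16 13 15 17 17 16 20 20 18 15 18 13 18 17 15 13  8  7 13 31 34 39 35 34
 41 36 39 36 29 19 12 18 11 27 59 82 90 89 92 89]
259
seal mean [552.39459606 147.91634967] yaw 0.36878237039642686 [530.44670138 127.46640927] [570.94407022 167.26107193]
[175.211492   232.20650388] [213.02402584 269.54768913]
[174.70044059 233.10782236] [212.52364679 270.46884838]
```

```bash
python3 - <<'E'
from h import *
import pickle
s,t=pickle.load(open("p3.pkl","rb"))
a=atz(t,(193.15,250),156);b=atz(t,(192.95,240),156);d=b-a;print("slope yaw",np.arctan2(d[1],d[0]),a,b)
c=atz(t,(194.1,252.5),156);e=atz(t,(192.85,235),156);print(c,"centre->end yaw",np.arctan2(*(e-c)[1::-1]))
I=s["pixels"]
for r in(184,187,190,193,200,205,210):print(r,I[r,385:430].max(1))
E
```

```text
slope yaw 0.03939655529298316 [533.8165345  144.82844378 156.        ] [550.48774836 145.48557219 156.        ]
[529.64023998 143.18906732 156.        ] centre->end yaw 0.08964850687082451
184 [161 161 158 159 159 158 159  89  16   4   6   9   4   8  10   8   9  10
  13  14  14  15  14  14  11  14  16  15  16  54 147 171 169 167 164 168
 172 112  36  10  10  52  77  85  87]
187 [159 161 161 159 161 159 161  87  10   7   8   6   6   6   9   7   9  10
   8   7  14  10   9   7   6  12   8   9  10  10  10  47  80  88  93  96
  93  53  13   8  22  71  86  86  87]
190 [159 159 160 158 159 158 139  76  63  37   8  11  12  10   8   6   9   8
   5   4   9   6  10  10   6   9   9  11   9   8   8  71  91  92  89  92
  90  44   8  26  65  84  86  84  88]
193 [161 161 160 159 162 163 102  49  44  50  49  51  38  18   5  11  10  10
  10   8  10   8  10   6   8   5  11  12   6   8  34  80  93  90  93  92
  52  17  56  77  86  84  86  90  89]
200 [163 164 164 163 163 105  50  44  47  49  50  54  55  57  57  59  57  59
  61  60  62  61  62  64  63  64  65  64  62  72  89  93  93  93  91  79
  73  74  83  89  89  88  88  86  87]
205 [165 166 166 166 143  77  42  47  50  51  53  54  58  55  57  59  61  61
  61  59  62  62  63  63  63  65  66  61  66  87  92  91  90  91  90  99
 110  97  52  34  42  65  85  88  89]
210 [166 165 167 129  82  52  46  46  50  51  53  54  57  56  58  59  61  60
  60  65  87  97  96  96  96  94  94  94  95  95  95  94  96  99 105 111
 112 153 167 167 141  69  23  26  33]
```

The tin stands upright within about 2 mm of the pad centre, and its label is aligned with the station to within about 2 degrees. The gripper is clear, so I'm handing in.

```bash
python3 -c "
from rig import *
print(finish_job())"
```

```text
the job is handed in; nothing more can be done
None
```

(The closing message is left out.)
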